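# Clear the fixture and hold open the cap of its loose bolt

## Task

With the scraper block, wipe the three white plastic chips along the clamping fixture's channel into the catch tray at its right end (do not touch the chips with the fingers), then set the block down on the bench. Then tap the heads of the three bolts from above to find the loose one, which sinks and stays sunk, and lift that bolt's hinged cap by its tongue to about 45 degrees or more, so that it can be serviced. Finish while still holding this cap open; leave the caps of the tight bolts shut and do not disturb the other things on the bench.

Things in the scene. Friction and masses are not known exactly. Their poses are not given: they have to be found in the camera images.
- fixture: Fixed clamping fixture, 200 mm (its x) by 320 mm (its y). Origin: at bench level under it; +x away from the robot, +y to its left (yaw up to 0.2 rad). Rear: grey deck 40 mm above the bench, x from -24 to +96 mm, with three like bolt stations at y = +105, 0, -105 mm. Front: chip channel, a dark steel gutter along y, middle line at x = -62 mm, y from +160 to -160 mm, both ends open.
- tray_in (a point): Middle of the inner floor of the dark open catch tray fixed at the right (-y) end of the channel: 150 mm (x) by 120 mm (y) outside, walls 4 mm thick and 24 mm high, its rim 6 mm below the channel floor. It begins 2 mm beyond the channel's end. Axes as the fixture's.
- scraper: Loose scraper block standing on the bench left of the fixture: wooden grip 56 mm (its x) by 26 mm (its y), 54 mm high in all, on a steel foot 60 by 20 by 14 mm. Origin: centre of its underside. 0.11 to 0.23 kg. Pinch it across its y (26 mm). With its x along the fixture's x it spans most of the channel and pushes the chips along it.
- chip1: Loose hard white plastic off-cut (chip) lying in the channel, 14 mm (its x) by 34 mm (its y) by 8 mm high, about 12 g. Origin: centre of its underside. The channel floor is 30 mm above the bench and 76 mm wide, between a front lip 8 mm high and the 10 mm step up to the deck.
- chip2: Loose hard white plastic off-cut (chip) lying in the channel, 14 mm (its x) by 30 mm (its y) by 8 mm high, about 12 g. Origin: centre of its underside.
- chip3: Loose hard white plastic off-cut (chip) lying in the channel, 14 mm (its x) by 26 mm (its y) by 8 mm high, about 12 g. Origin: centre of its underside.
- bolt1 (a joint): How far the left bolt (seen by the robot) has sunk, m: 0 at the start, grows downwards. Exactly one of the three bolts, any of them, is loose; they look alike. About 2 N from above on its head sinks the loose bolt 8 mm to its stop, where it stays; a tight bolt gives less than 1 mm even at 25 N.
- bolt1_top (a point): Centre of the top of the left bolt's steel head (hexagon, about 21 mm across, 14 mm high), 87 mm above the bench at the start. It stands in the window of its cap, 16 mm proud of the cap's top face.
- cap1 (a joint): Opening of the left bolt's hinged aluminium cap, rad: 0 shut, grows as its front is lifted, stop at 1.3. 0.14 kg, swings freely, falls shut when let go. A frame 40 mm wide round the bolt head, which it clears as it opens, with a flat tongue towards the robot. Hinge axis: along the fixture's y, 66 mm above the bench, 27 mm beyond (+x of) the bolt's axis.
- cap1_grip (a point): Grip point in the left cap's tongue (14 mm wide along the fixture's y, 10 mm thick), 16 mm from its front end and 28 mm from where the 40 mm wide frame begins. Shut: 66 mm above the bench, 26 mm above the deck, 82 mm in front of the hinge axis; it moves on an arc about that axis. The tongue can turn between pads that pinch its two sides.
- bolt2 (a joint): How far the middle bolt (seen by the robot) has sunk, m: 0 at the start, grows downwards. Exactly one of the three bolts, any of them, is loose; they look alike. About 2 N from above on its head sinks the loose bolt 8 mm to its stop, where it stays; a tight bolt gives less than 1 mm even at 25 N.
- bolt2_top (a point): Centre of the top of the middle bolt's steel head (hexagon, about 21 mm across, 14 mm high), 87 mm above the bench at the start. It stands in the window of its cap, 16 mm proud of the cap's top face.
- cap2 (a joint): Opening of the middle bolt's hinged aluminium cap, rad: 0 shut, grows as its front is lifted, stop at 1.3. 0.14 kg, swings freely, falls shut when let go. A frame 40 mm wide round the bolt head, which it clears as it opens, with a flat tongue towards the robot. Hinge axis: along the fixture's y, 66 mm above the bench, 27 mm beyond (+x of) the bolt's axis.
- cap2_grip (a point): Grip point in the middle cap's tongue (14 mm wide along the fixture's y, 10 mm thick), 16 mm from its front end and 28 mm from where the 40 mm wide frame begins. Shut: 66 mm above the bench, 26 mm above the deck, 82 mm in front of the hinge axis; it moves on an arc about that axis. The tongue can turn between pads that pinch its two sides.
- bolt3 (a joint): How far the right bolt (seen by the robot) has sunk, m: 0 at the start, grows downwards. Exactly one of the three bolts, any of them, is loose; they look alike. About 2 N from above on its head sinks the loose bolt 8 mm to its stop, where it stays; a tight bolt gives less than 1 mm even at 25 N.
- bolt3_top (a point): Centre of the top of the right bolt's steel head (hexagon, about 21 mm across, 14 mm high), 87 mm above the bench at the start. It stands in the window of its cap, 16 mm proud of the cap's top face.
- cap3 (a joint): Opening of the right bolt's hinged aluminium cap, rad: 0 shut, grows as its front is lifted, stop at 1.3. 0.14 kg, swings freely, falls shut when let go. A frame 40 mm wide round the bolt head, which it clears as it opens, with a flat tongue towards the robot. Hinge axis: along the fixture's y, 66 mm above the bench, 27 mm beyond (+x of) the bolt's axis.
- cap3_grip (a point): Grip point in the right cap's tongue (14 mm wide along the fixture's y, 10 mm thick), 16 mm from its front end and 28 mm from where the 40 mm wide frame begins. Shut: 66 mm above the bench, 26 mm above the deck, 82 mm in front of the hinge axis; it moves on an arc about that axis. The tongue can turn between pads that pinch its two sides.
- spare_nut: Bystander: loose steel nut, 22 mm across, 10 mm high, lying on the deck between the left and the middle station. Origin: centre of its underside.
- knife: Bystander: blue retracted trimming knife, about 150 mm long, lying on the bench at the left. Origin: on its underside.
- pliers: Bystander: pliers with blue grips, about 185 mm long, lying on the bench at the right. Origin: under the pivot.
- spray_can: Bystander: upright spray can, 60 mm across, 190 mm high, at the right of the tray. Origin: centre of its underside.
- flask: Bystander: upright amber glass flask with a black cap, 64 mm across, 200 mm high, at the right of the tray. Origin: centre of its underside.
- tin: Bystander: open steel tin, 76 mm across, 70 mm high, behind the fixture. Origin: centre of its underside.
There are look-alikes about, which are no part of the job. Several things have the shape of the scraper; the one meant has the colours described above.

How it is judged:
By the outcome, as a careful person would: the job done as asked, in the order asked, and still so for the second after the job is handed in, while the arm keeps its last pose, push and grip.
It also fails if it takes over 72 s, if anything falls off the work surface, if the arm or the gripper's body presses on something with over 40 N, if the wrist force passes 120 N, or if a joint passes its speed limit or range.

## Robot

A 7-joint arm with a two-finger parallel gripper is mounted at the origin on the work surface. World frame = base frame: x ahead of the robot, y to its left, z up, the work surface at z = 0. Lengths are in m, angles in rad, forces in N, time in s.
With the tool pointing down it reaches from about 0.35 to 0.9 m from the base axis. Payload 8.1 kg.
Tool frame: the origin (TCP) lies midway between the tips of the shut fingers; the grasp point (between the pads) lies 19 mm behind it; z points along the fingers, y is the line along which they close (so a half turn about z gives the same grasp; the last joint's range is limited). The gripper opens to 92 mm and grips with 3 to 60 N. Pads are 19 mm wide; open, the fingers measure 130 mm over their backs; the gripper's body (75 mm by 190 mm) begins 47 mm behind the grasp point.
Start: joints at [1.161, 0.434, 0.025, 1.573, -0.012, 1.134, -0.075], TCP at [0.189, -0.596, 0.227] pointing down, gripper open.
Joint ranges: [-2.62, 2.62], [-0.44, 2.09], [-1.27, 1.32], [0.08, 2.57], [-1.32, 4.46], [0.12, 2], [-2.74, 2.74]. Speed limits (rad/s): [2.22, 2.22, 3.01, 3.01, 3.14, 3.14, 3.14].

## Interface

Orientations are given as a rotation vector (axis times angle).
In Python, from cell import arm gives the robot as it stands.
- The arm moves only by the tool send_rows, never from a script. Its argument "increments" is a list of rows, each a list of 3 entries, a list of its own where there are three numbers: the finger opening in cm, from 0 to 9.18, then the shift along the tool's x, y, z in cm, then the turn, a rotation vector about the tool's x, y, z in rad. A call has 1 to 5 rows; each row shifts and turns the commanded pose from where the row before left it, along the tool's axes as they then stand; what a row does not reach is not made up. A row lasts 1/10 s, in which the tool goes at most 50 mm and 8.59 degrees, less where a joint would pass 70% of its speed; a pose out of reach is approached as far as the arm can. A call is refused whole if a number of a shift passes 5 or a number of a turn 0.15, either way. A call with a gripper value outside its range is refused whole. The fingers move at their own pace and stop on an object; "force" is the grip in N (left out, the last holds). Time passes only in rows, so rows that do not move let the fingers close. It gives the time, the measured TCP pose, the force, the opening and the grip force at its end, in the units of the state.
- arm.observe(): the state, without advancing time (a new reading comes with each control period).
- arm.get_image(name): name is "scene" or "top" or "wrist"; returns the picture (400x640x3 uint8, red, green, blue); there is no depth.
- arm.camera_params(name): a dict with "camera_matrix" (3x3 intrinsics, pixels), "R" (3x3) and "t" (3): a world point X has camera coordinates R X + t. Camera axes: x right, y down, z forward; pixel columns grow to the right and rows downward; lengths in m; the calibration is good to about 2 mm. A picture is of the moment at which its call begins: read the wrist's pose just before it. camera_params takes no time and is no camera call; for the wrist camera it gives the pose at the moment of the call.
- arm.sign_off(): hands the job in; it is judged then, once.
The state is a dict: "clock": time; "joints": joint angles; "dq": joint speeds; "joint_efforts": joint torques, N m; "position": TCP position; "ee_rot": TCP orientation; "force": force on the tool from outside, world axes, zero at the start; "ft_torque": the same for the moment, N m; "width": opening from 0.0 (shut) to 1.0 (fully open); "gripper_force": force on a finger pad.
Only numpy, scipy, OpenCV 4.12 (cv2) and the standard library are available. Lean on these libraries where they do the work, as an engineer would, in place of code of your own. Each camera call takes 0.05 s, during which the arm holds its last target. There are 200 camera calls.

## Working session

There is one attempt and no reset: what is moved stays moved. The work goes in short steps, Python scripts to look and compute and a tool call to move; the robot and the scene stay as the last step left them, time stands still between calls to the robot, and variables do not carry over. Pictures are saved under pics/ and viewed, at most 10 in all, crops included, and the job is handed in when it is done.

Besides the shell and the picture viewer there is one more tool, called after "Request:" as name(argument=value, ...), one argument or row to a line, values as JSON. send_rows: Moves the arm, as the interface text tells. Its arguments: {"type":"object","properties":{"increments":{"type":"array"},"force":{"type":"number"}},"required":["increments"]}

```bash
mkdir -p pics; ls
python3 - <<'E'
from cell import arm
import cv2
s=arm.observe(); print({k:s[k] for k in ('clock','position','ee_rot','width','force')})
for n in ('scene','top'):
    im=arm.get_image(n); cv2.imwrite(f'pics/{n}0.png',im[:,:,::-1]); p=arm.camera_params(n); print(n,p)
E
```

```text
pics
{'clock': 0.0, 'position': array([ 0.18854101, -0.59535618,  0.22597338]), 'ee_rot': array([-3.10323502e+00, -4.79637474e-01,  5.87772358e-04]), 'width': 1.000230540710255, 'force': array([0.11604473, 0.39535397, 1.24702475])}
scene {'camera_matrix': array([[426.23875678,   0.        , 319.26813122],
       [  0.        , 426.23875678, 197.10403655],
       [  0.        ,   0.        ,   1.        ]]), 'R': array([[ 0.31619838,  0.94859221, -0.01383495],
       [ 0.80216868, -0.27511939, -0.52993842],
       [-0.50650172,  0.15646771, -0.84792326]]), 't': array([-0.11974808, -0.47565477,  1.79760925])}
top {'camera_matrix': array([[449.40863271,   0.        , 322.32573622],
       [  0.        , 449.40863271, 196.9216191 ],
       [  0.        ,   0.        ,   1.        ]]), 'R': array([[ 0.0200493 , -0.99966317,  0.01647955],
       [-0.98583236, -0.022512  , -0.16621605],
       [ 0.16653105, -0.01291355, -0.98595165]]), 't': array([-0.08081173,  0.60479279,  1.08391004])}
```

View pics/top0.png

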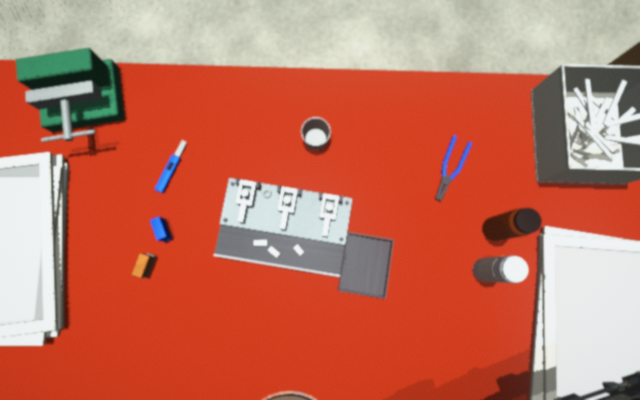

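View pics/scene0.png

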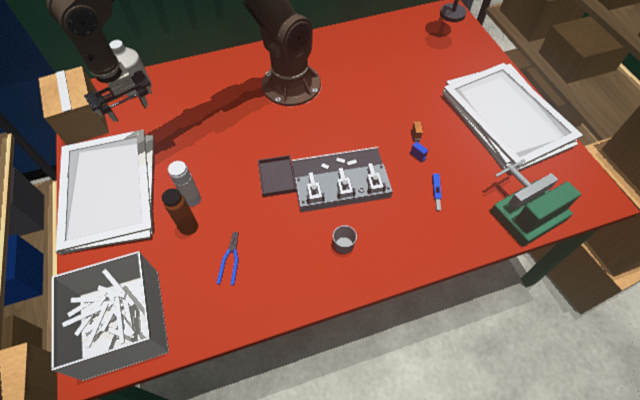

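Top view: the fixture is around (285,235), the tray at (366,265) and the chips at (260,243), (273,251) and (298,249). Two things have the scraper's shape: the orange-wood block at (144,265) and the blue block at (161,229). The wooden one fits the description, and I'll confirm it in a crop.

```bash
cat > h.py <<'E'
import numpy as np, cv2
from cell import arm
from scipy.spatial.transform import Rotation as Ro
def ray(p,uv,z):
    K,R,t=p['camera_matrix'],p['R'],p['t']
    d=R.T@np.linalg.solve(K,[uv[0],uv[1],1.]); c=-R.T@t
    return c+d*(z-c[2])/d[2]
def proj(p,X):
    q=p['camera_matrix']@(p['R']@np.asarray(X)+p['t']); return q[:2]/q[2]
def toolshift(target,rotz=None):
    s=arm.observe(); R=Ro.from_rotvec(s['ee_rot'])
    d=R.inv().apply(np.asarray(target)-s['position'])*100
    return d
E
python3 - <<'E'
import cv2,numpy as np
a=cv2.imread('pics/top0.png');b=cv2.imread('pics/scene0.png')
c1=cv2.resize(a[170:300,205:400],None,fx=3,fy=3,interpolation=cv2.INTER_CUBIC)
c2=cv2.resize(a[205:290,120:190],(210,255),interpolation=cv2.INTER_CUBIC)
c3=cv2.resize(b[110:170,395:445],(200,240),interpolation=cv2.INTER_CUBIC)
o=np.zeros((510,800,3),np.uint8);o[:390,:585]=c1;o[:255,588:798]=c2;o[260:500,590:790]=c3
cv2.imwrite('pics/m1.png',o)
E
```

```text
(no output)
```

View pics/m1.png

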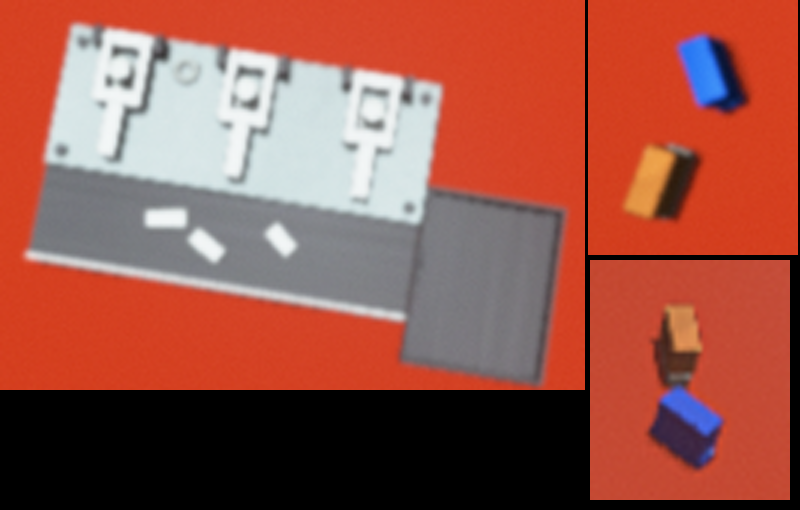

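The crop confirms it: the orange wooden block with the steel foot at (144,265) is the scraper, and the blue one is the look-alike. Next I'll measure the fixture and the scraper.

Run:
```python
from h import *
np.set_printoptions(precision=4,suppress=True)
p=arm.camera_params('top'); ps=arm.camera_params('scene')
m=lambda x,y:(205+(x+.5)/3-.5,170+(y+.5)/3-.5)
im=[(72,25),(440,85),(418,222),(45,163)]
mod=[(.096,.16),(.096,-.16),(-.024,-.16),(-.024,.16)]
W=[ray(p,m(*q),.04) for q in im]
W+= [ray(p,m(*q),.038) for q in [(25,258),(405,321)]]; mod+=[(-.104,.16),(-.104,-.16)]
W=np.array(W)[:,:2];mod=np.array(mod)
A=mod-mod.mean(0);B=W-W.mean(0)
th=np.arctan2((A[:,0]*B[:,1]-A[:,1]*B[:,0]).sum(),(A*B).sum())
R=np.array([[np.cos(th),-np.sin(th)],[np.sin(th),np.cos(th)]]);o=W.mean(0)-R@mod.mean(0)
print('fixture',o,th,'res mm',((R@mod.T).T+o-W)*1000)
a=cv2.imread('pics/top0.png');b=cv2.imread('pics/scene0.png')
for n,I,P,roi in(('top',a,p,(130,245,165,290)),('scene',b,ps,(405,115,430,145))):
    h=cv2.cvtColor(I,cv2.COLOR_BGR2HSV);k=cv2.inRange(h,(9,90,110),(22,255,255));M=np.zeros_like(k)
    x0,y0,x1,y1=roi;M[y0:y1,x0:x1]=k[y0:y1,x0:x1]
    c=max(cv2.findContours(M,0,1)[0],key=cv2.contourArea);print(n,cv2.contourArea(c),c[:,0].min(0),c[:,0].max(0))
    w=np.array([ray(P,q,.054)[:2] for q in c[:,0]]).astype(np.float32)*1000
    print(cv2.minAreaRect(w))
# bolts
for n,q in zip('123',[(121,66),(247,89),(372,109)]):
    w=ray(p,m(*q),.087)[:2];print('bolt',n,w,R.T@(w-o))
for q in [(165,218),(207,246),(281,240)]:
    w=ray(p,m(*q),.038)[:2];print('chip',w,R.T@(w-o))
```

```text
fixture [0.5349 0.0287] -0.13945675418728176 res mm [[ 0.2483  0.9946]
 [ 0.5179 -0.9991]
 [-1.7224 -1.6573]
 [ 0.0469  1.5623]
 [ 0.0871  0.2957]
 [ 0.8222 -0.1963]]
top 240.5 [132 253] [149 277]
((427.6234130859375, 373.59832763671875), (27.626708984375, 59.079952239990234), 74.41800689697266)
scene 69.0 [414 121] [422 132]
((427.05828857421875, 372.5017395019531), (26.707992553710938, 54.384971618652344), 71.55914306640625)
bolt 1 [0.6091 0.1218] [0.0605 0.1025]
bolt 2 [0.5924 0.0187] [ 0.0584 -0.0019]
bolt 3 [ 0.5783 -0.0833] [ 0.0585 -0.1049]
chip [0.4896 0.0868] [-0.0529  0.0512]
chip [0.4671 0.0508] [-0.0702  0.0125]
chip [ 0.4733 -0.0106] [-0.0555 -0.0475]
```

Request:
send_rows(
  increments=[
    [9.18, [0, 0, -2.5], [0, 0, 0.148]],
    [9.18, [0, 0, -2.5], [0, 0, 0.148]],
    [9.18, [0, 0, -2.5], [0, 0, 0.148]],
    [9.18, [0, 0, 0], [0, 0, 0]],
  ],
)

```text
clock: 0.5
position: [0.1893, -0.5972, 0.3051]
ee_rot: [3.129, -0.222, 0.003]
force: [-0.1, -0.9, 0.6]
width: 1.0
gripper_force: 0.0
```

Request:
send_rows(
  increments=[
    [9.18, [2, -4.2, 0], [0, 0, 0]],
    [9.18, [2, -4.2, 0], [0, 0, 0]],
    [9.18, [2, -4.2, 0], [0, 0, 0]],
    [9.18, [2, -4.2, 0], [0, 0, 0]],
    [9.18, [2, -4.2, 0], [0, 0, 0]],
  ],
)

```text
clock: 1.0
position: [0.317, -0.3994, 0.3009]
ee_rot: [-3.134, 0.212, 0.001]
force: [1.3, -1.0, -0.7]
width: 0.998
gripper_force: 0.0
```

Request:
send_rows(
  increments=[
    [9.18, [2, -4.2, 0], [0, 0, 0]],
    [9.18, [2, -4.2, 0], [0, 0, 0]],
    [9.18, [2, -4.2, 0], [0, 0, 0]],
    [9.18, [2, -4.2, 0], [0, 0, 0]],
    [9.18, [2, -4.2, 0], [0, 0, 0]],
  ],
)

```text
clock: 1.5
position: [0.4446, -0.2053, 0.3011]
ee_rot: [-3.134, 0.213, 0.001]
force: [0.8, -0.9, -0.3]
width: 1.0
gripper_force: 0.0
```

Request:
send_rows(
  increments=[
    [9.18, [-0.8, -4.4, 0], [0, 0, 0]],
    [9.18, [-0.8, -4.4, 0], [0, 0, 0]],
    [9.18, [-0.8, -4.4, 0], [0, 0, 0]],
    [9.18, [-0.8, -4.4, 0], [0, 0, 0]],
    [9.18, [0, 0, 0], [0, 0, 0]],
  ],
)

```text
clock: 2.0
position: [0.4359, -0.0222, 0.3014]
ee_rot: [-3.133, 0.199, 0.001]
force: [-0.8, -0.6, -0.8]
width: 0.998
gripper_force: 0.0
```

Run:
```python
from h import *
s=arm.observe();p=arm.camera_params('wrist')
im=arm.get_image('wrist')[:,:,::-1];cv2.imwrite('pics/w1.png',im);np.savez('w1.npz',**p);print(s['position'],s['ee_rot'],-p['R'].T@p['t'])
```

```text
[ 0.43590156 -0.02221958  0.30136492] [-3.13347880e+00  1.98529495e-01  8.99151449e-04] [ 0.50739158 -0.03212705  0.45823109]
```

View pics/w1.png

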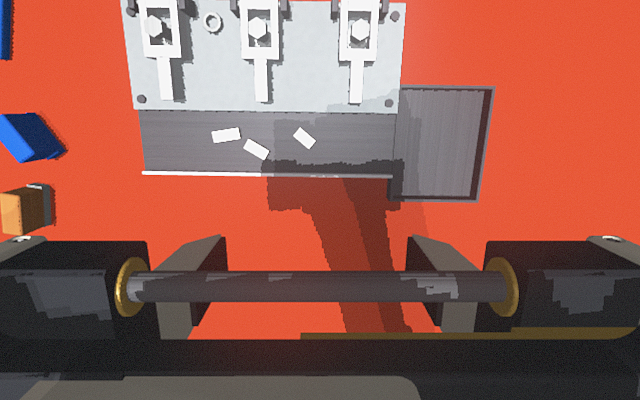

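Request:
send_rows(
  increments=[
    [9.18, [-0.8, -4.4, 0], [0, 0, 0]],
    [9.18, [-0.8, -4.4, 0], [0, 0, 0]],
    [9.18, [-0.8, -4.4, 0], [0, 0, 0]],
    [9.18, [-0.8, -4.4, 0], [0, 0, 0]],
    [9.18, [-0.8, -4.4, 0], [0, 0, 0]],
  ],
)

```text
clock: 2.55
position: [0.4274, 0.1952, 0.3012]
ee_rot: [3.133, -0.217, -0.0]
force: [0.7, -0.3, -0.1]
width: 0.999
gripper_force: 0.0
```

Request:
send_rows(
  increments=[
    [9.18, [-0.8, -4.4, 0], [0, 0, 0]],
    [9.18, [-0.8, -4.4, 0], [0, 0, 0]],
    [9.18, [0, 0, 2], [0, 0, 0.1]],
    [9.18, [0, 0, 0], [0, 0, 0]],
  ],
)

```text
clock: 2.95
position: [0.4227, 0.2833, 0.2789]
ee_rot: [3.116, -0.371, -0.006]
force: [-0.5, 0.0, -0.4]
width: 1.001
gripper_force: 0.0
```

Run:
```python
from h import *
s=arm.observe();p=arm.camera_params('wrist')
im=arm.get_image('wrist')[:,:,::-1];cv2.imwrite('pics/w2.png',im);np.savez('w2.npz',**p);print(s['position'],s['ee_rot'])
h=cv2.cvtColor(np.ascontiguousarray(im),cv2.COLOR_BGR2HSV)
k=cv2.inRange(h,(9,90,120),(22,255,255))
for c in cv2.findContours(k,0,1)[0]:
    if cv2.contourArea(c)>300:
        w=np.array([ray(p,q,.054)[:2] for q in c[:,0]]).astype(np.float32)*1000
        print(cv2.boundingRect(c),cv2.minAreaRect(w))
```

```text
[0.42272854 0.28329239 0.27891433] [ 3.11616257 -0.37097878 -0.00574139]
(230, 162, 22, 48) ((427.3757019042969, 371.4976501464844), (24.88279914855957, 55.524105072021484), 72.93838500976562)
```

View pics/w2.png

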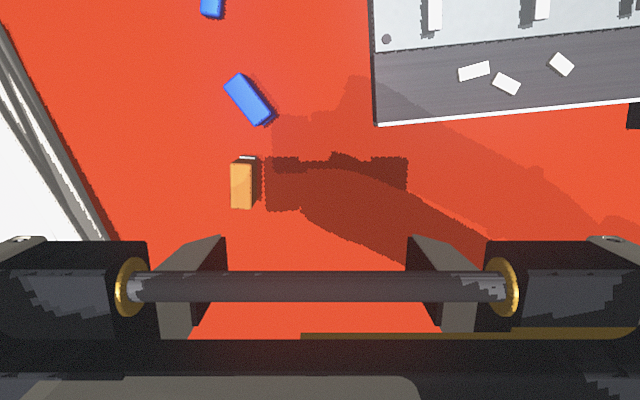

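w1 shows the whole fixture: bolt heads at (154,27), (257,28) and (360,30), and the lip from (142,174) to (393,178). w2 shows the wooden scraper with its steel foot at (241,186), standing clear of the blue look-alike at (249,99).

Run:
```python
from h import *
np.set_printoptions(precision=4,suppress=True)
p=dict(np.load('w1.npz'));im=cv2.imread('pics/w1.png')
o=np.array([.5349,.0287]);th=-.1395
def F(w,o=o,th=th):
    R=np.array([[np.cos(th),-np.sin(th)],[np.sin(th),np.cos(th)]]);return R.T@(w[:2]-o)
for q,z in [((134,109),.04),((142,174),.038),((393,178),.038),((122,2),.04)]: print(q,F(ray(p,q,z)))
for q in [(154,27),(257,28),(360,30)]: print('bolt',ray(p,q,.087),F(ray(p,q,.087)))
k=cv2.inRange(im,(225,225,225),(255,255,255))
for c in cv2.findContours(k[118:165,150:395],0,1,offset=(150,118))[0]:
    if cv2.contourArea(c)>80:
        w=np.array([np.r_[F(ray(p,q,.038))] for q in c[:,0]]).astype(np.float32)*1000; print('chip',cv2.minAreaRect(w))
for q in [(166,96),(262,97),(356,98)]: print('tongue',F(ray(p,q,.071)))
R=Ro.from_rotvec(arm.observe()['ee_rot'])*Ro.from_rotvec([0,0,.06])
print(R.inv().apply(np.array([.4274,.3715,.022])-arm.observe()['position'])*100, R.as_matrix())
```

```text
(134, 109) [-0.0227  0.156 ]
(142, 174) [-0.1027  0.1576]
(393, 178) [-0.1039 -0.1629]
(122, 2) [0.0923 0.1541]
bolt [0.606  0.1202 0.087 ] [0.0577 0.1005]
bolt [0.592  0.0175 0.087 ] [ 0.0581 -0.0031]
bolt [ 0.577  -0.0852  0.087 ] [ 0.0575 -0.1069]
chip ((-69.25186920166016, 11.102252960205078), (29.41895294189453, 13.443819999694824), 59.745025634765625)
chip ((-54.84343338012695, -48.992916107177734), (25.335168838500977, 13.213618278503418), 49.83320617675781)
chip ((-52.200843811035156, 48.02872085571289), (14.055006980895996, 33.59622573852539), 9.867378234863281)
tongue [-0.0081  0.1025]
tongue [-0.0078 -0.0036]
tongue [-0.0076 -0.1076]
[-2.1552 -8.7173 25.7868] [[ 0.9566 -0.2913 -0.0028]
 [-0.2913 -0.9566 -0.0028]
 [-0.0019  0.0035 -1.    ]]
```

Request:
send_rows(
  increments=[
    [9.18, [0, 0, 0], [0, 0, 0.06]],
    [9.18, [-1.1, -4.35, 2.0], [0, 0, 0]],
    [9.18, [-1.05, -4.35, 2.0], [0, 0, 0]],
    [9.18, [0, 0, 4.5], [0, 0, 0]],
    [9.18, [0, 0, 0], [0, 0, 0]],
  ],
)

```text
clock: 3.5
position: [0.4257, 0.3464, 0.2032]
ee_rot: [3.101, -0.461, -0.013]
force: [0.0, -1.0, -0.8]
width: 0.997
gripper_force: 0.0
```

Run:
```python
from h import *
s=arm.observe();p=arm.camera_params('wrist')
im=np.ascontiguousarray(arm.get_image('wrist')[:,:,::-1]);cv2.imwrite('pics/w3.png',im);print(s['position'],s['ee_rot'],toolshift([.4274,.3715,.022]))
k=cv2.inRange(cv2.cvtColor(im,cv2.COLOR_BGR2HSV),(9,90,120),(22,255,255))
for c in cv2.findContours(k,0,1)[0]:
    if cv2.contourArea(c)>300:
        w=np.array([ray(p,q,.054)[:2] for q in c[:,0]]).astype(np.float32)*1000
        print(cv2.boundingRect(c),cv2.minAreaRect(w))
```

```text
[0.42568856 0.34643638 0.20317496] [ 3.10126818 -0.46050074 -0.01299345] [-0.56944961 -2.47243396 18.37880213]
(274, 164, 28, 57) ((427.66754150390625, 372.1016540527344), (25.087400436401367, 54.466552734375), 72.9559555053711)
```

Request:
send_rows(
  increments=[
    [9.18, [-0.3, -1.25, 2.5], [0, 0, 0]],
    [9.18, [-0.3, -1.25, 2.5], [0, 0, 0]],
    [9.18, [0, 0, 2.5], [0, 0, 0]],
    [9.18, [0, 0, 2.5], [0, 0, 0]],
    [9.18, [0, 0, 0], [0, 0, 0]],
  ],
)

```text
clock: 4.05
position: [0.4291, 0.3727, 0.1067]
ee_rot: [3.105, -0.468, -0.009]
force: [-0.5, 0.2, -0.6]
width: 1.003
gripper_force: 0.0
```

Run:
```python
from h import *
s=arm.observe();print(s['position'],s['ee_rot'],toolshift([.4275,.3718,.022]))
```

```text
[0.42914256 0.37271098 0.10672455] [ 3.10490978 -0.46776309 -0.00891467] [-0.08461316  0.11459778  8.47333959]
```

Request:
send_rows(
  increments=[
    [9.18, [-0.1, 0.1, 2.5], [0, 0, 0]],
    [9.18, [0, 0, 2.5], [0, 0, 0]],
    [9.18, [0, 0, 2.0], [0, 0, 0]],
    [9.18, [0, 0, 1.4], [0, 0, 0]],
    [9.18, [0, 0, 0], [0, 0, 0]],
  ],
)

```text
clock: 4.55
position: [0.4277, 0.3738, 0.0235]
ee_rot: [-3.106, 0.467, 0.007]
force: [0.0, 0.3, 0.5]
width: 1.0
gripper_force: 0.0
```

Request:
send_rows(
  increments=[
    [1.5, [0, 0, 0], [0, 0, 0]],
    [1.5, [0, 0, 0], [0, 0, 0]],
    [1.5, [0, 0, 0], [0, 0, 0]],
    [1.5, [0, 0, 0], [0, 0, 0]],
    [1.5, [0, 0, 0], [0, 0, 0]],
  ],
  force=30,
)

```text
clock: 5.05
position: [0.4271, 0.3746, 0.0236]
ee_rot: [-3.106, 0.466, 0.006]
force: [-0.4, 0.4, 0.4]
width: 0.614
gripper_force: 0.0
```

Run:
```python
from h import *
s=arm.observe();print(s['position'],s['ee_rot'],s['width'],s['gripper_force'])
```

```text
[0.4271355  0.3745968  0.02355829] [-3.10566491  0.46557418  0.00576611] 0.6138705178092037 0.0
```

Request:
send_rows(
  increments=[
    [1.5, [0, 0, 0], [0, 0, 0]],
    [1.5, [0, 0, 0], [0, 0, 0]],
    [1.5, [0, 0, 0], [0, 0, 0]],
    [1.5, [0, 0, 0], [0, 0, 0]],
    [1.5, [0, 0, 0], [0, 0, 0]],
  ],
  force=30,
)

```text
clock: 5.55
position: [0.427, 0.3743, 0.0231]
ee_rot: [-3.106, 0.466, 0.006]
force: [0.3, -0.4, 0.9]
width: 0.281
gripper_force: 30.0
```

Request:
send_rows(
  increments=[
    [1.5, [0, 0, 0], [0, 0, 0]],
    [1.5, [0, 0, 0], [0, 0, 0]],
    [1.5, [0, 0, -2.5], [0, 0, 0]],
    [1.5, [0, 0, -2.5], [0, 0, 0]],
    [1.5, [0, 0, -2.5], [0, 0, 0]],
  ],
)

```text
clock: 6.05
position: [0.4271, 0.3741, 0.0987]
ee_rot: [-3.107, 0.466, 0.007]
force: [0.8, 0.2, -1.9]
width: 0.283
gripper_force: 30.0
```

Request:
send_rows(
  increments=[
    [1.5, [0, 0, -2.5], [0, 0, -0.15]],
    [1.5, [0, 0, 0], [0, 0, 0]],
  ],
)

```text
clock: 6.25
position: [0.429, 0.3759, 0.1264]
ee_rot: [-3.128, 0.225, 0.0]
force: [-0.5, 0.4, -2.2]
width: 0.285
gripper_force: 30.0
```

```bash
cat >> h.py <<'E'
O=np.array([.5346,.0267]);TH=-.1395
RF=np.array([[np.cos(TH),-np.sin(TH)],[np.sin(TH),np.cos(TH)]])
def F2W(x,y,z): return np.r_[RF@[x,y]+O,z]
def rep(x,y,z):
    s=arm.observe();R=Ro.from_rotvec(s['ee_rot']);m=R.as_matrix()
    print('clk',round(s['clock'],2),'fix',np.round(np.r_[RF.T@(s['position'][:2]-O),s['position'][2]]*1000,1),'dyaw',round(np.arctan2(m[1,0],m[0,0])-TH,4),'tilt',np.round(m[:,2],4),'w',round(s['width'],3),'g',s['gripper_force'],'f',s['force'])
    print('shift',np.round(toolshift(F2W(x,y,z)),2))
E
python3 - <<'E'
from h import *
rep(-.062,.12,.052+.03)
cv2.imwrite('pics/w4.png',arm.get_image('wrist')[:,:,::-1])
E
```

```text
clk 6.25 fix [-153.2  331.1  126.4] dyaw -0.0041 tilt [ 3.0e-04  5.6e-03 -1.0e+00] w 0.285 g 29.996664226055145 f [-0.47153584  0.43089102 -2.16204431]
shift [ 9.21 21.1   4.32]
```

View pics/w4.png

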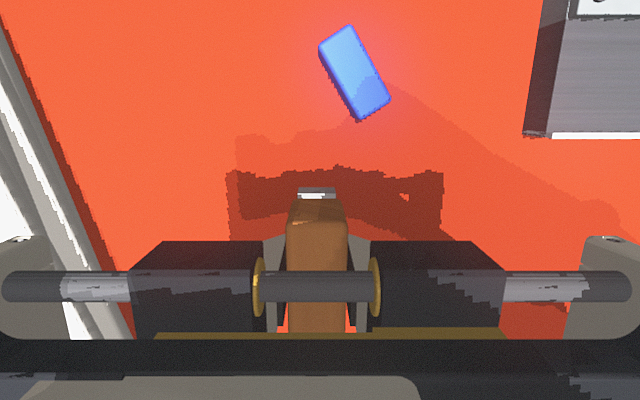

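Request:
send_rows(
  increments=[
    [1.5, [1.85, 4.1, 0], [0, 0, 0]],
    [1.5, [1.85, 4.1, 0], [0, 0, 0]],
    [1.5, [1.85, 4.1, 0], [0, 0, 0]],
    [1.5, [1.85, 4.1, 0], [0, 0, 0]],
    [1.5, [1.85, 4.1, 0], [0, 0, 0]],
  ],
)

```text
clock: 6.8
position: [0.4881, 0.1559, 0.1213]
ee_rot: [-3.132, 0.236, 0.009]
force: [1.3, 0.3, -1.7]
width: 0.278
gripper_force: 30.0
```

Request:
send_rows(
  increments=[
    [1.5, [0, 0, 2], [0, 0, 0]],
    [1.5, [0, 0, 2], [0, 0, 0]],
    [1.5, [0, 0, 0], [0, 0, 0]],
  ],
)

```text
clock: 7.1
position: [0.4862, 0.1566, 0.0795]
ee_rot: [3.131, -0.236, -0.015]
force: [-0.9, -0.5, -1.3]
width: 0.281
gripper_force: 30.0
```

Run:
```python
from h import *
rep(-.062,.125,.0535)
```

```text
clk 7.1 fix [-66.  121.9  79.5] dyaw -0.0111 tilt [-9.5e-03 -9.0e-04 -1.0e+00] w 0.281 g 29.99805450439453 f [-0.88100105 -0.50843935 -1.34098171]
shift [ 0.42 -0.32  2.6 ]
```

Request:
send_rows(
  increments=[
    [1.5, [0.4, 0, 1.0], [0, 0.009, -0.011]],
    [1.5, [0, 0, 1.0], [0, 0, 0]],
    [1.5, [0, 0, 0.3], [0, 0, 0]],
    [1.5, [0, 0, 0], [0, 0, 0]],
  ],
)

```text
clock: 7.5
position: [0.492, 0.1575, 0.0592]
ee_rot: [3.134, -0.215, 0.006]
force: [-0.2, -1.9, -1.8]
width: 0.281
gripper_force: 30.0
```

Run:
```python
from h import *
rep(-.062,.125,.0535)
p=arm.camera_params('scene');u=proj(p,F2W(-.062,.05,.05)).astype(int);im=arm.get_image('scene')[:,:,::-1]
cv2.imwrite('pics/s5.png',cv2.resize(im[u[1]-50:u[1]+50,u[0]-65:u[0]+75],None,fx=5,fy=5,interpolation=2))
```

```text
clk 7.5 fix [-60.4 123.6  59.2] dyaw 0.0026 tilt [ 3.8e-03 -3.0e-04 -1.0e+00] w 0.281 g 29.998071491718292 f [-0.15026979 -1.88935825 -1.7631293 ]
shift [-0.16 -0.14  0.57]
```

View pics/s5.png

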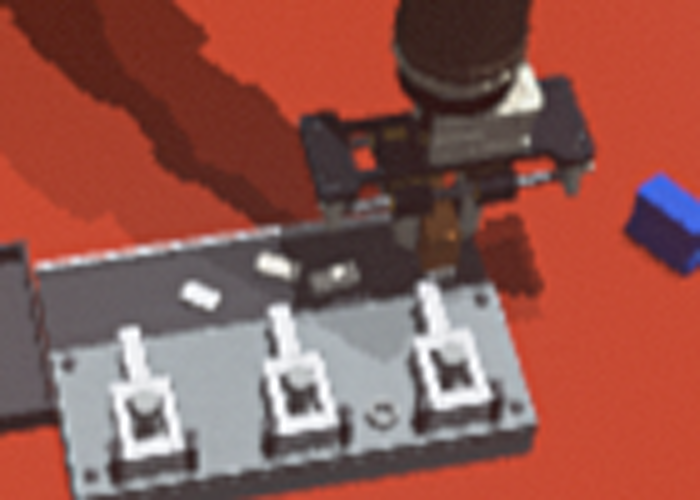

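The scraper block stands inside the channel at (435,240) in this crop, with the three chips ahead of it at (335,275), (275,265) and (200,295).

Request:
send_rows(
  increments=[
    [1.5, [-0.15, 0, 0.45], [0, 0, 0]],
    [1.5, [0, 0, 0], [0, 0, 0]],
  ],
)

```text
clock: 7.75
position: [0.4907, 0.1577, 0.055]
ee_rot: [-3.134, 0.214, -0.007]
force: [-0.2, 0.3, -1.7]
width: 0.279
gripper_force: 30.0
```

Request:
send_rows(
  increments=[
    [1.5, [0, 1.0, 0], [0, 0, 0]],
    [1.5, [0, 1.0, 0], [0, 0, 0]],
    [1.5, [0, 1.0, 0], [0, 0, 0]],
    [1.5, [0, 1.0, 0], [0, 0, 0]],
    [1.5, [0, 1.0, 0], [0, 0, 0]],
  ],
)

```text
clock: 8.25
position: [0.4842, 0.1068, 0.0552]
ee_rot: [-3.134, 0.216, -0.008]
force: [0.5, 0.1, -1.6]
width: 0.28
gripper_force: 30.0
```

Run:
```python
from h import *
rep(-.062,-.178,.0545)
```

```text
clk 8.25 fix [-61.1  72.3  55.2] dyaw 0.0021 tilt [ 5.2e-03  1.0e-04 -1.0e+00] w 0.28 g 29.998358488082886 f [ 0.45750375  0.09123306 -1.62360773]
shift [-0.14 25.03  0.05]
```

Request:
send_rows(
  increments=[
    [1.5, [-0.02, 1.2, 0.05], [0, 0, 0]],
    [1.5, [0, 1.2, 0], [0, 0, 0]],
    [1.5, [-0.02, 1.2, 0], [0, 0, 0]],
    [1.5, [0, 1.2, 0], [0, 0, 0]],
    [1.5, [-0.02, 1.2, 0], [0, 0, 0]],
  ],
)

```text
clock: 8.75
position: [0.4754, 0.0477, 0.0545]
ee_rot: [-3.134, 0.215, -0.008]
force: [-0.1, 0.1, -1.2]
width: 0.283
gripper_force: 30.0
```

Request:
send_rows(
  increments=[
    [1.5, [0, 1.2, 0], [0, 0, 0]],
    [1.5, [-0.02, 1.2, 0], [0, 0, 0]],
    [1.5, [0, 1.2, 0], [0, 0, 0]],
    [1.5, [-0.02, 1.2, 0], [0, 0, 0]],
    [1.5, [0, 1.2, 0], [0, 0, 0]],
  ],
)

```text
clock: 9.25
position: [0.4668, -0.0116, 0.0545]
ee_rot: [-3.134, 0.214, -0.008]
force: [0.5, 0.6, -0.9]
width: 0.281
gripper_force: 30.0
```

Run:
```python
from h import *
rep(-.062,-.178,.0545)
p=arm.camera_params('scene');u=proj(p,F2W(-.062,-.1,.05)).astype(int);im=arm.get_image('scene')[:,:,::-1]
cv2.imwrite('pics/s6.png',cv2.resize(im[u[1]-40:u[1]+50,u[0]-65:u[0]+75],None,fx=5,fy=5,interpolation=2))
```

```text
clk 9.25 fix [-61.8 -47.3  54.5] dyaw 0.0029 tilt [ 5.1e-03  2.0e-04 -1.0e+00] w 0.281 g 29.998499751091003 f [ 0.53637444  0.58992636 -0.93967487]
shift [-5.000e-02  1.307e+01 -1.000e-02]
```

View pics/s6.png

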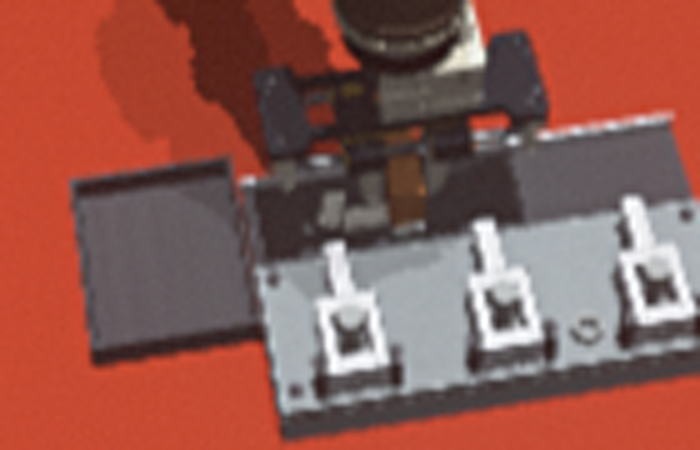

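The chips are bunched right ahead of the block at (345,210) and none was left behind, so I'll keep pushing.

Request:
send_rows(
  increments=[
    [1.5, [0, 1.2, 0], [0, 0, 0]],
    [1.5, [0, 1.2, 0], [0, 0, 0]],
    [1.5, [0, 1.2, 0], [0, 0, 0]],
    [1.5, [0, 1.2, 0], [0, 0, 0]],
    [1.5, [0, 1.2, 0], [0, 0, 0]],
  ],
)

```text
clock: 9.8
position: [0.4586, -0.0711, 0.0545]
ee_rot: [-3.134, 0.215, -0.008]
force: [-0.4, 0.0, -1.6]
width: 0.28
gripper_force: 30.0
```

Request:
send_rows(
  increments=[
    [1.5, [0, 1.2, 0], [0, 0, 0]],
    [1.5, [0, 1.2, 0], [0, 0, 0]],
    [1.5, [0, 1.2, 0], [0, 0, 0]],
    [1.5, [0, 1.2, 0], [0, 0, 0]],
    [1.5, [0, 1.2, 0], [0, 0, 0]],
  ],
)

```text
clock: 10.3
position: [0.4532, -0.1272, 0.0561]
ee_rot: [-3.13, 0.211, -0.015]
force: [-1.1, 27.3, 51.4]
width: 0.286
gripper_force: 30.0
```

Request:
send_rows(
  increments=[
    [1.5, [0, 1.0, 0], [0, 0, 0]],
    [1.5, [0, 0.8, 0], [0, 0, 0]],
    [1.5, [0, 0, 0], [0, 0, 0]],
    [1.5, [0, -0.5, -2], [0, 0, 0]],
    [1.5, [0, 0, -3], [0, 0, 0]],
  ],
)

```text
clock: 10.8
position: [0.4475, -0.1423, 0.1041]
ee_rot: [-3.133, 0.214, -0.004]
force: [0.3, 0.2, -2.1]
width: 0.283
gripper_force: 30.0
```

Request:
send_rows(
  increments=[
    [1.5, [0, 0, -3], [0, 0, 0]],
    [1.5, [-1, -4, -2], [0, 0, 0]],
    [1.5, [-1, -4, 0], [0, 0, 0]],
    [1.5, [-1, -4, 0], [0, 0, 0]],
    [1.5, [0, 0, 0], [0, 0, 0]],
  ],
)

```text
clock: 11.3
position: [0.4344, -0.0146, 0.1547]
ee_rot: [-3.132, 0.203, -0.009]
force: [0.1, -0.1, -1.2]
width: 0.28
gripper_force: 30.0
```

Run:
```python
from h import *
rep(-.145,.31,.14)
p=arm.camera_params('scene');im=np.ascontiguousarray(arm.get_image('scene')[:,:,::-1]);u=proj(p,F2W(-.062,-.15,.03)).astype(int)
cv2.imwrite('pics/s7.png',cv2.resize(im[u[1]-50:u[1]+50,u[0]-65:u[0]+75],None,fx=5,fy=5,interpolation=2))
```

```text
clk 11.3 fix [-93.5 -54.8 154.7] dyaw 0.0101 tilt [ 0.0056  0.0022 -1.    ] w 0.28 g 29.993605613708496 f [ 0.0711476  -0.08787479 -1.16884989]
shift [ -4.79 -36.52   1.55]
```

View pics/s7.png

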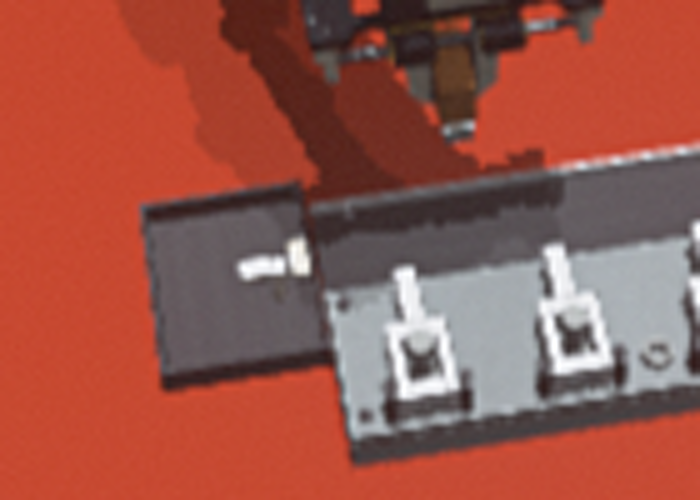

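Two chips are visible in or at the tray, at (260,268) and (298,255). The third isn't clear, and contact forces rose during the last push. I'll move the arm aside and look numerically.

Request:
send_rows(
  increments=[
    [1.5, [-0.5, -4, 0], [0, 0, 0]],
    [1.5, [-0.5, -4, 0], [0, 0, 0]],
    [1.5, [-0.5, -4, 0], [0, 0, 0]],
    [1.5, [-0.5, -4, 0], [0, 0, 0]],
    [1.5, [0, 0, 0], [0, 0, 0]],
  ],
)

```text
clock: 11.85
position: [0.4374, 0.1465, 0.1546]
ee_rot: [-3.131, 0.205, -0.009]
force: [-0.2, -0.9, -1.3]
width: 0.283
gripper_force: 30.0
```

Run:
```python
from h import *
rep(-.145,.31,.14)
for n in('top','scene'):
    p=arm.camera_params(n);im=np.ascontiguousarray(arm.get_image(n)[:,:,::-1]);cv2.imwrite(f'pics/{n}8.png',im)
    M=np.zeros(im.shape[:2],np.uint8)
    for x0,x1,y0,y1,z in((-.1,-.026,-.16,.16,.034),(-.14,.02,-.29,-.155,.02)):
        cv2.fillPoly(M,[np.array([proj(p,F2W(x,y,z)) for x,y in((x0,y0),(x1,y0),(x1,y1),(x0,y1))]).astype(int)],255)
    g=im.min(2);k=cv2.inRange(g,130,255)&M
    print(n,'median',np.median(g[M>0]))
    for c in cv2.findContours(k,0,1)[0]:
        if cv2.contourArea(c)<4: continue
        w=lambda z:np.array([RF.T@(ray(p,q,z)[:2]-O) for q in c[:,0]]).astype(np.float32)*1000
        print(n,cv2.boundingRect(c),cv2.contourArea(c),'tray',np.round(cv2.minAreaRect(w(.012))[0]),np.round(cv2.minAreaRect(w(.012))[1]),'chan',np.round(cv2.minAreaRect(w(.038))[0]))
a=cv2.imread('pics/top8.png');b=cv2.imread('pics/scene8.png')
p=arm.camera_params('top');u=proj(p,F2W(-.05,-.19,.02)).astype(int);q=arm.camera_params('scene');v=proj(q,F2W(-.05,-.19,.02)).astype(int)
f=lambda i,u:cv2.resize(i[u[1]-35:u[1]+35,u[0]-28:u[0]+38],None,fx=6,fy=6,interpolation=2)
cv2.imwrite('pics/m8.png',np.hstack([f(a,u),f(b,v)]))
```

```text
clk 11.85 fix [-112.9  105.1  154.6] dyaw 0.0087 tilt [ 0.006  0.003 -1.   ] w 0.283 g 29.993754029273987 f [-0.23809502 -0.92445096 -1.34895658]
shift [ -3.04 -20.51   1.52]
top median 118.0
top (279, 264, 62, 13) 74.5 tray [-96. -81.] [158.  11.] chan [-96. -81.]
top (342, 255, 23, 20) 234.0 tray [ -69. -186.] [46. 58.] chan [ -69. -184.]
top (289, 246, 34, 10) 55.5 tray [-50. -63.] [85. 15.] chan [-51. -63.]
top (290, 227, 58, 20) 148.0 tray [-22. -95.] [ 42. 150.] chan [-23. -95.]
scene median 90.0
scene (307, 172, 10, 4) 10.0 tray [-50. -96.] [33. 13.] chan [-31. -98.]
scene (338, 167, 5, 4) 8.0 tray [-48.  10.] [11. 17.] chan [-30.   5.]
scene (277, 166, 15, 9) 48.0 tray [ -82. -191.] [51. 32.] chan [ -63. -191.]
scene (368, 163, 5, 3) 7.0 tray [-49. 122.] [15.  9.] chan [-31. 115.]
```

View pics/m8.png

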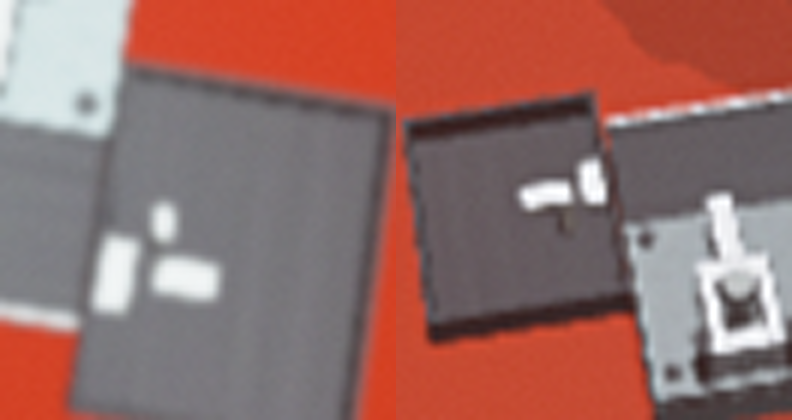

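In the top crop all three chips are visible, at (163,222), (185,280) and (115,275). The last one sits right at the tray's near wall, so I'll triangulate its height.

Run:
```python
from h import *
P=arm.camera_params('top');Q=arm.camera_params('scene')
u=proj(P,F2W(-.05,-.19,.02)).astype(int);v=proj(Q,F2W(-.05,-.19,.02)).astype(int)
f=lambda u,x,y:np.array([u[0]-28+(x+.5)/6-.5,u[1]-35+(y+.5)/6-.5])
def tri(a,b):
    M=[];r=[]
    for p,q in((P,a),(Q,b)):
        c=-p['R'].T@p['t'];d=p['R'].T@np.linalg.solve(p['camera_matrix'],[*q,1]);d/=np.linalg.norm(d);A=np.eye(3)-np.outer(d,d);M.append(A);r.append(A@c)
    X=np.linalg.lstsq(np.vstack(M),np.hstack(r),rcond=None)[0];e=[np.linalg.norm(A@X-s)*1000 for A,s in zip(M,r)]
    return np.round(np.r_[RF.T@(X[:2]-O),X[2]]*1000,1),np.round(e,1)
print('wallchip',tri(f(u,115,275),f(v,592-396,182)))
print('flat',tri(f(u,185,280),f(v,545-396,195)))
print('third',tri(f(u,163,222),f(v,563-396,215)))
for n,uu,p,dx in(('top',u,P,0),('scene',v,Q,396)):
    for pt in[(-.062,-.162,.024),(-.062,-.166,.024),(-.062,-.16,.03),(-.062,-.18,.012)]:
        q=proj(p,F2W(*pt)); print(n,pt,np.round((q-uu+[28,35])*6+[dx,0]))
s=cv2.imread('pics/m8.png',0)
print(s[215:315:8,80:150:6]); print(s[150:215:6,575:615:4])
```

```text
wallchip (array([ -79.5, -171.6,   11.4]), array([0.4, 0.4]))
flat (array([ -76.7, -201.1,    9.6]), array([0.1, 0.1]))
third (array([ -54.6, -190.2,   16.7]), array([2.5, 2.5]))
top (-0.062, -0.162, 0.024) [ 99. 227.]
top (-0.062, -0.166, 0.024) [109. 229.]
top (-0.062, -0.16, 0.03) [ 95. 226.]
top (-0.062, -0.18, 0.012) [139. 235.]
scene (-0.062, -0.162, 0.024) [609. 188.]
scene (-0.062, -0.166, 0.024) [602. 189.]
scene (-0.062, -0.16, 0.03) [611. 182.]
scene (-0.062, -0.18, 0.012) [580. 204.]
[[124 121 111  99 101 105 115 122 123 123 124 134]
 [124 121 111 100 105 107 116 123 124 123 122 133]
 [125 119 106 106 124 138 141 134 131 129 125 128]
 [124 114 105 117 156 193 201 192 183 168 142 122]
 [123 113 105 131 183 225 236 235 229 208 163 123]
 [121 111 112 153 208 235 242 243 235 207 158 128]
 [120 108 118 169 223 239 243 241 232 189 143 129]
 [114 107 124 178 228 241 243 241 228 178 133 130]
 [112 105 133 190 231 242 243 240 227 174 132 134]
 [112 110 150 204 235 242 243 238 219 167 131 131]
 [112 115 164 218 237 242 242 235 201 153 126 125]
 [109 117 163 211 229 233 233 220 175 136 124 123]
 [117 111 138 165 178 183 187 178 146 124 121 124]]
[[ 92  91  89  87  84  77  82  90  87  90]
 [ 91  92 101 110 116 120 101  75  72  81]
 [100 126 160 186 192 198 149  86  71  73]
 [115 166 222 249 243 247 185 104  79  68]
 [108 167 233 255 246 249 195 120  89  69]
 [102 162 228 254 242 244 218 166 108  67]
 [108 157 224 253 242 245 244 210 120  60]
 [117 136 198 242 250 253 255 228 125  61]
 [117 111 152 208 243 247 245 212 120  66]
 [100  93 104 127 145 146 145 129  85  67]
 [ 92  90  88  84  79  76  78  79  67  73]]
```

All three chips are inside the tray. The wall chip triangulates to z ≈ 11 mm at y = -172, which puts it flat on the floor against the wall. Next I'll set the block down near where it started.

Request:
send_rows(
  increments=[
    [1.5, [-0.6, -4.1, 0], [0, 0, 0]],
    [1.5, [-0.6, -4.1, 0], [0, 0, 0]],
    [1.5, [-0.6, -4.1, 0], [0, 0, 0]],
    [1.5, [-0.6, -4.1, 0], [0, 0, 0]],
    [1.5, [-0.6, -4.1, 0], [0, 0, 0]],
  ],
)

```text
clock: 12.45
position: [0.4367, 0.3478, 0.1541]
ee_rot: [3.133, -0.22, 0.009]
force: [0.8, -0.4, -2.2]
width: 0.28
gripper_force: 30.0
```

Request:
send_rows(
  increments=[
    [1.5, [0, 0, 2.5], [0, 0, 0]],
    [1.5, [0, 0, 2.5], [0, 0, 0]],
    [1.5, [0, 0, 2.5], [0, 0, 0]],
    [1.5, [0, 0, 2.5], [0, 0, 0]],
    [1.5, [0, 0, 0], [0, 0, 0]],
  ],
)

```text
clock: 12.95
position: [0.4354, 0.3448, 0.0513]
ee_rot: [3.129, -0.218, 0.002]
force: [-0.1, -0.2, -1.9]
width: 0.282
gripper_force: 30.0
```

Run:
```python
from h import *
rep(-.145,.31,.0235)
```

```text
clk 12.95 fix [-142.5  301.2   51.3] dyaw 0.0001 tilt [ 0.0011 -0.0052 -1.    ] w 0.282 g 29.99300926923752 f [-0.14590224 -0.1582062  -1.87419415]
shift [-0.26 -0.9   2.77]
```

Request:
send_rows(
  increments=[
    [1.5, [0, 0, 1.2], [0, 0, 0]],
    [1.5, [0, 0, 1.0], [0, 0, 0]],
    [1.5, [0, 0, 0.3], [0, 0, 0]],
    [1.5, [0, 0, 0], [0, 0, 0]],
  ],
)

```text
clock: 13.35
position: [0.4358, 0.3488, 0.0293]
ee_rot: [-3.134, 0.215, -0.008]
force: [-0.1, 0.2, -1.5]
width: 0.282
gripper_force: 30.0
```

Request:
send_rows(
  increments=[
    [1.5, [0, 0, 0.15], [0, 0, 0]],
    [1.5, [0, 0, 0], [0, 0, 0]],
  ],
)

```text
clock: 13.55
position: [0.436, 0.3492, 0.0283]
ee_rot: [-3.133, 0.214, -0.009]
force: [-0.1, -1.0, -1.4]
width: 0.284
gripper_force: 30.0
```

Request:
send_rows(
  increments=[
    [1.5, [0, 0, 0.2], [0, 0, 0]],
    [1.5, [0, 0, 0], [0, 0, 0]],
  ],
)

```text
clock: 13.75
position: [0.4358, 0.349, 0.0259]
ee_rot: [-3.134, 0.214, -0.008]
force: [0.5, -0.6, -1.8]
width: 0.286
gripper_force: 30.0
```

Request:
send_rows(
  increments=[
    [1.5, [0, 0, 0.2], [0, 0, 0]],
    [1.5, [0, 0, 0], [0, 0, 0]],
  ],
)

```text
clock: 13.95
position: [0.4357, 0.3489, 0.0237]
ee_rot: [-3.134, 0.214, -0.008]
force: [0.1, -0.0, -1.9]
width: 0.285
gripper_force: 30.0
```

Request:
send_rows(
  increments=[
    [1.5, [0, 0, 0.1], [0, 0, 0]],
    [1.5, [0, 0, 0], [0, 0, 0]],
  ],
)

```text
clock: 14.15
position: [0.4358, 0.3489, 0.0228]
ee_rot: [-3.134, 0.215, -0.008]
force: [-0.3, -0.4, -2.0]
width: 0.278
gripper_force: 30.0
```

Request:
send_rows(
  increments=[
    [1.5, [0, 0, 0.1], [0, 0, 0]],
    [1.5, [0, 0, 0], [0, 0, 0]],
  ],
)

```text
clock: 14.35
position: [0.4358, 0.349, 0.0218]
ee_rot: [-3.134, 0.214, -0.008]
force: [-0.0, 0.7, -2.2]
width: 0.282
gripper_force: 30.0
```

Request:
send_rows(
  increments=[
    [1.5, [0, 0, 0.15], [0, 0, 0]],
    [1.5, [0, 0, 0], [0, 0, 0]],
  ],
)

```text
clock: 14.55
position: [0.4359, 0.3491, 0.021]
ee_rot: [-3.134, 0.214, -0.009]
force: [-2.2, -2.0, 8.6]
width: 0.282
gripper_force: 30.0
```

Request:
send_rows(
  increments=[
    [1.5, [0, 0, 0.15], [0, 0, 0]],
    [1.5, [0, 0, 0], [0, 0, 0]],
  ],
)

```text
clock: 14.75
position: [0.4358, 0.3491, 0.0209]
ee_rot: [-3.134, 0.214, -0.009]
force: [-6.2, -5.2, 27.4]
width: 0.281
gripper_force: 30.0
```

Request:
send_rows(
  increments=[
    [1.5, [0, 0, -0.2], [0, 0, 0]],
    [6, [0, 0, 0], [0, 0, 0]],
    [6, [0, 0, 0], [0, 0, 0]],
    [6, [0, 0, 0], [0, 0, 0]],
    [6, [0, 0, 0], [0, 0, 0]],
  ],
)

```text
clock: 15.25
position: [0.4358, 0.349, 0.0207]
ee_rot: [-3.134, 0.215, -0.008]
force: [0.5, 0.5, -0.2]
width: 0.578
gripper_force: 0.0
```

Request:
send_rows(
  increments=[
    [6, [0, 0, 0], [0, 0, 0]],
    [6, [0, 0, -2.5], [0, 0, 0]],
    [6, [0, 0, -2.5], [0, 0, 0]],
    [6, [0, 0, -2.5], [0, 0, 0]],
    [6, [0, 0, -2.5], [0, 0, 0]],
  ],
)

```text
clock: 15.75
position: [0.4352, 0.3489, 0.1218]
ee_rot: [-3.134, 0.214, -0.008]
force: [0.2, -0.4, 0.2]
width: 0.652
gripper_force: 0.0
```

Run:
```python
from h import *
rep(.0585,.105,.15)
p=arm.camera_params('wrist');im=np.ascontiguousarray(arm.get_image('wrist')[:,:,::-1]);cv2.imwrite('pics/w9.png',im)
k=cv2.inRange(cv2.cvtColor(im,cv2.COLOR_BGR2HSV),(9,90,70),(22,255,255))
for c in cv2.findContours(k,0,1)[0]:
    if cv2.contourArea(c)>300:
        w=np.array([ray(p,q,.054)[:2] for q in c[:,0]]).astype(np.float32)*1000
        print(cv2.boundingRect(c),cv2.minAreaRect(w))
```

```text
clk 15.75 fix [-143.3  305.2  121.8] dyaw 0.0028 tilt [ 0.0048  0.     -1.    ] w 0.652 g 0.0 f [ 0.18389489 -0.35129603  0.1545994 ]
shift [20.13 20.07 -2.74]
(230, 327, 353, 13) ((329.5798034667969, 291.74139404296875), (276.1689453125, 10.878564834594727), 82.13335418701172)
(428, 257, 25, 60) ((365.9693298339844, 263.61895751953125), (50.85022735595703, 16.40685272216797), 1.550994634628296)
(181, 257, 24, 60) ((391.4934997558594, 448.558349609375), (16.173524856567383, 50.854679107666016), 72.704345703125)
(297, 174, 37, 76) ((436.7172546386719, 348.5393371582031), (25.143613815307617, 55.23587417602539), 82.33177185058594)
```

The block stands upright on the bench at (0.437, 0.349). Next come the bolt taps with shut fingers.

Request:
send_rows(
  increments=[
    [0, [3.4, 3.4, -0.5], [0, 0, 0]],
    [0, [3.4, 3.4, -0.5], [0, 0, 0]],
    [0, [3.4, 3.4, 0], [0, 0, 0]],
    [0, [3.4, 3.4, 0], [0, 0, 0]],
    [0, [3.4, 3.4, 0], [0, 0, 0]],
  ],
  force=20,
)

```text
clock: 16.3
position: [0.5815, 0.1556, 0.1316]
ee_rot: [-3.134, 0.214, -0.008]
force: [1.7, 0.9, 0.3]
width: 0.267
gripper_force: 0.0
```

Request:
send_rows(
  increments=[
    [0, [3.1, 3.1, 0], [0, 0, 0]],
    [0, [0, 0, 0], [0, 0, 0]],
    [0, [0, 0, 0], [0, 0, 0]],
  ],
)

```text
clock: 16.6
position: [0.6073, 0.121, 0.1312]
ee_rot: [-3.134, 0.219, -0.007]
force: [-0.1, 0.2, -0.2]
width: 0.022
gripper_force: 0.0
```

Run:
```python
from h import *
rep(.0585,.105,.091)
```

```text
clk 16.6 fix [ 58.9 103.5 131.2] dyaw -0.0001 tilt [ 4.5e-03 -1.0e-04 -1.0e+00] w 0.022 g 0.0 f [-0.0649175   0.18558157 -0.23813037]
shift [-0.06 -0.15  4.02]
```

Request:
send_rows(
  increments=[
    [0, [0, -0.1, 2], [0, 0, 0]],
    [0, [0, 0, 1.8], [0, 0, 0]],
    [0, [0, 0, 0.2], [0, 0, 0]],
    [0, [0, 0, 0], [0, 0, 0]],
  ],
)

```text
clock: 17.0
position: [0.6064, 0.1247, 0.0915]
ee_rot: [-3.134, 0.212, -0.006]
force: [0.3, 0.3, 1.0]
width: 0.007
gripper_force: 0.0
```

Request:
send_rows(
  increments=[
    [0, [0, 0, 0.2], [0, 0, 0]],
    [0, [0, 0, 0.2], [0, 0, 0]],
    [0, [0, 0, 0], [0, 0, 0]],
  ],
)

```text
clock: 17.3
position: [0.6075, 0.1236, 0.0881]
ee_rot: [-3.134, 0.214, -0.009]
force: [0.4, 0.5, -0.1]
width: 0.008
gripper_force: 0.0
```

Request:
send_rows(
  increments=[
    [0, [0, 0, 0.2], [0, 0, 0]],
    [0, [0, 0, 0], [0, 0, 0]],
  ],
)

```text
clock: 17.5
position: [0.6077, 0.1236, 0.0868]
ee_rot: [-3.133, 0.215, -0.01]
force: [-1.9, -1.2, 7.8]
width: 0.006
gripper_force: 4.1
```

Request:
send_rows(
  increments=[
    [0, [0, 0, 0.15], [0, 0, 0]],
    [0, [0, 0, 0], [0, 0, 0]],
  ],
)

```text
clock: 17.7
position: [0.6078, 0.1236, 0.0866]
ee_rot: [-3.133, 0.215, -0.01]
force: [-6.7, -2.3, 21.3]
width: 0.005
gripper_force: 10.3
```

Bolt 1 is tight: 21 N with no sink. On to bolt 2.

Request:
send_rows(
  increments=[
    [0, [0, 0, -1.5], [0, 0, 0]],
    [0, [0, 3.5, 0], [0, 0, 0]],
    [0, [0, 3.5, 0], [0, 0, 0]],
    [0, [0, 3.5, 0], [0, 0, 0]],
    [0, [0, 0, 0], [0, 0, 0]],
  ],
)

```text
clock: 18.2
position: [0.5926, 0.0125, 0.0995]
ee_rot: [3.13, -0.226, 0.008]
force: [-0.5, -0.6, -0.8]
width: 0.006
gripper_force: 0.0
```

Run:
```python
from h import *
rep(.0585,0,.088)
```

```text
clk 18.2 fix [59.4 -6.  99.5] dyaw -0.0047 tilt [ 0.0048 -0.0036 -1.    ] w 0.006 g 0.0 f [-0.51390884 -0.5597107  -0.76716956]
shift [-0.1  -0.61  1.15]
```

Request:
send_rows(
  increments=[
    [0, [0, -0.2, 0.5], [0, 0, 0]],
    [0, [0, 0, 0.5], [0, 0, 0]],
    [0, [0, 0, 0], [0, 0, 0]],
  ],
)

```text
clock: 18.5
position: [0.5929, 0.0231, 0.0883]
ee_rot: [-3.133, 0.211, -0.006]
force: [0.5, -0.2, 0.5]
width: 0.007
gripper_force: 0.0
```

Run:
```python
from h import *
rep(.0585,0,.088)
```

```text
clk 18.5 fix [58.2  4.5 88.3] dyaw 0.0051 tilt [ 3.9e-03  9.0e-04 -1.0e+00] w 0.007 g 0.0 f [ 0.52639143 -0.22867279  0.46417664]
shift [0.03 0.45 0.03]
```

Request:
send_rows(
  increments=[
    [0, [0, 0.3, 0], [0, 0, 0]],
    [0, [0, 0, 0.2], [0, 0, 0]],
    [0, [0, 0, 0], [0, 0, 0]],
  ],
)

```text
clock: 18.8
position: [0.593, 0.0186, 0.087]
ee_rot: [-3.134, 0.214, -0.008]
force: [0.7, -0.7, 0.4]
width: 0.002
gripper_force: 0.0
```

Request:
send_rows(
  increments=[
    [0, [0, 0, 0.15], [0, 0, 0]],
    [0, [0, 0, 0], [0, 0, 0]],
  ],
)

```text
clock: 19.0
position: [0.593, 0.0186, 0.0856]
ee_rot: [-3.134, 0.214, -0.008]
force: [-0.3, 0.6, 1.1]
width: 0.005
gripper_force: 0.0
```

Request:
send_rows(
  increments=[
    [0, [0, 0, 0.1], [0, 0, 0]],
    [0, [0, 0, 0], [0, 0, 0]],
  ],
)

```text
clock: 19.2
position: [0.593, 0.0185, 0.0846]
ee_rot: [-3.134, 0.214, -0.008]
force: [-0.7, 0.4, 0.6]
width: 0.005
gripper_force: 0.1
```

Request:
send_rows(
  increments=[
    [0, [0, 0, 0.2], [0, 0, 0]],
    [0, [0, 0, 0.2], [0, 0, 0]],
    [0, [0, 0, 0], [0, 0, 0]],
  ],
)

```text
clock: 19.5
position: [0.5929, 0.0184, 0.0803]
ee_rot: [-3.134, 0.214, -0.008]
force: [0.1, -0.4, 1.2]
width: 0.006
gripper_force: 0.0
```

Request:
send_rows(
  increments=[
    [0, [0, 0, 0.15], [0, 0, 0]],
    [0, [0, 0, 0], [0, 0, 0]],
  ],
)

```text
clock: 19.7
position: [0.5929, 0.0184, 0.0794]
ee_rot: [-3.134, 0.215, -0.008]
force: [-1.2, -0.8, 4.6]
width: 0.004
gripper_force: 2.2
```

Request:
send_rows(
  increments=[
    [0, [0, 0, 0.1], [0, 0, 0]],
    [0, [0, 0, 0], [0, 0, 0]],
  ],
)

```text
clock: 19.9
position: [0.593, 0.0184, 0.0792]
ee_rot: [-3.134, 0.215, -0.009]
force: [-4.6, 0.2, 13.7]
width: 0.004
gripper_force: 6.8
```

Bolt 2 sank 8 mm to its stop, so it's the loose one. I'll tap bolt 3 too, as the task asks for all three.

Request:
send_rows(
  increments=[
    [0, [0, 0, -2], [0, 0, 0]],
    [0, [0, 3.5, 0], [0, 0, 0]],
    [0, [0, 3.5, 0], [0, 0, 0]],
    [0, [0, 3.5, 0], [0, 0, 0]],
    [0, [0, 0, 0], [0, 0, 0]],
  ],
)

```text
clock: 20.4
position: [0.5773, -0.0925, 0.0978]
ee_rot: [3.13, -0.226, 0.007]
force: [0.8, -0.3, -0.3]
width: 0.002
gripper_force: 0.0
```

Request:
send_rows(
  increments=[
    [0, [0, 0, 0.5], [0, 0, 0]],
    [0, [0, 0, 0.4], [0, 0, 0]],
    [0, [0, 0, 0], [0, 0, 0]],
  ],
)

```text
clock: 20.7
position: [0.5782, -0.084, 0.0881]
ee_rot: [-3.133, 0.211, -0.006]
force: [-0.6, 0.1, -0.5]
width: 0.007
gripper_force: 0.0
```

Run:
```python
from h import *
rep(.0585,-.107,.087)
```

```text
clk 20.7 fix [  58.6 -103.6   88.1] dyaw 0.0048 tilt [ 0.0038  0.001  -1.    ] w 0.007 g 0.0 f [-0.56097379  0.09655358 -0.47839099]
shift [-0.01  0.34  0.11]
```

Request:
send_rows(
  increments=[
    [0, [0, 0.15, 0.15], [0, 0, 0]],
    [0, [0, 0, 0.1], [0, 0, 0]],
    [0, [0, 0, 0], [0, 0, 0]],
  ],
)

```text
clock: 21.0
position: [0.5786, -0.0862, 0.0869]
ee_rot: [-3.133, 0.213, -0.008]
force: [-1.1, 2.4, 3.4]
width: 0.007
gripper_force: 1.6
```

Request:
send_rows(
  increments=[
    [0, [0, 0, 0.1], [0, 0, 0]],
    [0, [0, 0, 0], [0, 0, 0]],
  ],
)

```text
clock: 21.2
position: [0.5787, -0.0863, 0.0867]
ee_rot: [-3.133, 0.213, -0.009]
force: [-5.0, 1.2, 12.6]
width: 0.004
gripper_force: 6.4
```

Bolt 3 is tight. Moving to cap 2's tongue.

Request:
send_rows(
  increments=[
    [4, [0, 0, -2.5], [0, 0, 0]],
    [4, [-1.9, -3.5, -1.0], [0, 0, 0]],
    [4, [-1.9, -3.5, 0], [0, 0, 0]],
    [4, [-1.9, -3.5, 0], [0, 0, 0]],
    [4, [0, 0, 0], [0, 0, 0]],
  ],
)

```text
clock: 21.7
position: [0.5343, 0.0312, 0.1207]
ee_rot: [-3.132, 0.202, -0.007]
force: [-0.3, 0.5, 0.1]
width: 0.391
gripper_force: 0.0
```

Request:
send_rows(
  increments=[
    [4, [0, 0, 0], [0, 0, 0]],
    [4, [0, 0, 0], [0, 0, 0]],
  ],
)

```text
clock: 21.9
position: [0.5365, 0.0237, 0.1203]
ee_rot: [3.134, -0.216, 0.009]
force: [0.4, -0.3, 0.3]
width: 0.436
gripper_force: 0.0
```

Run:
```python
from h import *
rep(.001,-.001,.047)
p=arm.camera_params('wrist');im=np.ascontiguousarray(arm.get_image('wrist')[:,:,::-1]);cv2.imwrite('pics/w10.png',im)
q=proj(p,F2W(.0035,-.001,.071));print(q, [proj(p,F2W(x,y,.071)).round() for x,y in((-.012,.006),(-.012,-.008))])
# tongue: bright columns along rows ahead of the pads
g=im.min(2)
for x in(.005,.015,.025):
    a=proj(p,F2W(x,.03,.071));b=proj(p,F2W(x,-.03,.071));
    t=np.linspace(0,1,121);v=cv2.remap(g,np.float32([a[0]+(b[0]-a[0])*t]),np.float32([a[1]+(b[1]-a[1])*t]),1)[0]
    ys=30-60*t; k=v>235;print(x,a.round(),b.round(),'bright y mm',ys[k].max() if k.any() else None,ys[k].min() if k.any() else None,v[::8])
```

```text
clk 21.9 fix [  2.3  -2.7 120.3] dyaw 0.0019 tilt [ 5.4e-03 -5.0e-04 -1.0e+00] w 0.436 g 0.0 f [ 0.36515668 -0.33349217  0.2772383 ]
shift [-0.17 -0.17  7.33]
[312.55709092 221.57080413] [array([302., 244.]), array([323., 244.])]
0.005 [265. 219.] [357. 219.] bright y mm None None [ 81  86  84  84  84  83 113 117 114 112  82  84  81  82  83  78]
0.015 [264. 205.] [358. 205.] bright y mm None None [ 82  86  85  84  87  86 116 119 118 113  86  87  86  84  82  83]
0.025 [264. 189.] [358. 189.] bright y mm 5.0 5.0 [ 84  85  89  89  89  90 227 232 232 211  91  88  89  87  88  86]
```

Request:
send_rows(
  increments=[
    [4, [-0.1, -0.1, 2], [0, 0, 0]],
    [4, [0, 0, 2], [0, 0, 0]],
    [4, [0, 0, 1.5], [0, 0, 0]],
    [4, [0, 0, 1.0], [0, 0, 0]],
    [4, [0, 0, 0], [0, 0, 0]],
  ],
)

```text
clock: 22.45
position: [0.535, 0.0248, 0.0541]
ee_rot: [3.134, -0.217, 0.005]
force: [0.6, -0.7, -0.6]
width: 0.436
gripper_force: 0.0
```

Run:
```python
from h import *
rep(.001,-.0005,.047)
```

```text
clk 22.45 fix [ 0.6 -1.8 54.1] dyaw 0.0014 tilt [ 2.9e-03 -3.0e-04 -1.0e+00] w 0.436 g 0.0 f [ 0.58597756 -0.69669163 -0.64533882]
shift [ 0.04 -0.13  0.71]
```

Request:
send_rows(
  increments=[
    [4, [0, -0.1, 0.65], [0, 0, 0]],
    [0.5, [0, 0, 0], [0, 0, 0]],
    [0.5, [0, 0, 0], [0, 0, 0]],
    [0.5, [0, 0, 0], [0, 0, 0]],
    [0.5, [0, 0, 0], [0, 0, 0]],
  ],
  force=20,
)

```text
clock: 22.95
position: [0.5361, 0.0272, 0.0493]
ee_rot: [-3.133, 0.214, -0.009]
force: [-0.5, 2.6, 0.4]
width: 0.147
gripper_force: 20.0
```

Request:
send_rows(
  increments=[
    [0.5, [0, 0, 0], [0, 0, 0]],
    [0.5, [0, 0, 0], [0, 0, 0]],
  ],
)

```text
clock: 23.15
position: [0.5361, 0.0272, 0.0492]
ee_rot: [-3.133, 0.214, -0.009]
force: [-0.7, 1.2, 3.1]
width: 0.151
gripper_force: 20.0
```

Run:
```python
from h import *
rep(.001,-.0005,.047)
s=arm.observe();x=RF.T@(s['position'][:2]-O);r=.0585+.027-x[0];z0=s['position'][2]
print('r',r)
a=np.arange(0,1.01,.1);print(np.round(np.c_[a,r*(1-np.cos(a))*100,r*np.sin(a)*100],2))
```

```text
clk 23.15 fix [ 1.4  0.7 49.2] dyaw 0.003 tilt [ 5.9e-03  6.0e-04 -1.0e+00] w 0.151 g 20.0043386220932 f [-0.70948417  1.18289105  3.05477094]
shift [-0.04  0.12  0.22]
r 0.08411458467911634
[[0.   0.   0.  ]
 [0.1  0.04 0.84]
 [0.2  0.17 1.67]
 [0.3  0.38 2.49]
 [0.4  0.66 3.28]
 [0.5  1.03 4.03]
 [0.6  1.47 4.75]
 [0.7  1.98 5.42]
 [0.8  2.55 6.03]
 [0.9  3.18 6.59]
 [1.   3.87 7.08]]
```

Request:
send_rows(
  increments=[
    [0.5, [0.04, 0, -0.84], [0, 0, 0]],
    [0.5, [0.13, 0, -0.83], [0, 0, 0]],
    [0.5, [0.21, 0, -0.82], [0, 0, 0]],
    [0.5, [0.28, 0, -0.79], [0, 0, 0]],
    [0.5, [0, 0, 0], [0, 0, 0]],
  ],
)

```text
clock: 23.65
position: [0.5426, 0.0262, 0.0829]
ee_rot: [-3.133, 0.214, -0.009]
force: [-0.2, 3.9, -1.0]
width: 0.15
gripper_force: 20.0
```

Request:
send_rows(
  increments=[
    [0.5, [0.37, 0, -0.75], [0, 0, 0]],
    [0.5, [0.44, 0, -0.72], [0, 0, 0]],
    [0.5, [0.51, 0, -0.67], [0, 0, 0]],
    [0.5, [0, 0, 0], [0, 0, 0]],
  ],
)

```text
clock: 24.05
position: [0.5554, 0.0243, 0.104]
ee_rot: [-3.133, 0.215, -0.008]
force: [-2.6, 4.3, 1.2]
width: 0.152
gripper_force: 20.0
```

Run:
```python
from h import *
rep(.001+.0318,-.0005,.049+.0659)
```

```text
clk 24.05 fix [ 20.9   0.6 104. ] dyaw 0.0028 tilt [ 5.1e-03  4.0e-04 -1.0e+00] w 0.152 g 19.999757409095764 f [-2.63132685  4.27362225  1.16558065]
shift [ 1.19  0.11 -1.08]
```

Request:
send_rows(
  increments=[
    [0.5, [0.57, 0, -0.61], [0, 0, 0]],
    [0.5, [0.63, 0, -0.56], [0, 0, 0]],
    [0.5, [0.3, 0, -0.25], [0, 0, 0]],
    [0.5, [0, 0, 0], [0, 0, 0]],
    [0.5, [0, 0, 0], [0, 0, 0]],
  ],
)

```text
clock: 24.55
position: [0.5699, 0.0222, 0.1176]
ee_rot: [-3.134, 0.214, -0.008]
force: [-1.5, 5.2, 0.7]
width: 0.147
gripper_force: 20.0
```

Run:
```python
from h import *
rep(.0355,-.0005,.117)
s=arm.observe();x=RF.T@(s['position'][:2]-O);print('angle',np.arctan2(s['position'][2]+.019-.068,.0855-x[0]),'r',np.hypot(s['position'][2]+.019-.068,.0855-x[0]))
# bystanders and other caps: frame difference, first pictures vs now
for n in('top','scene'):
    a=cv2.imread(f'pics/{n}0.png');b=np.ascontiguousarray(arm.get_image(n)[:,:,::-1]);cv2.imwrite(f'pics/{n}end.png',b);p=arm.camera_params(n)
    for nm,(x,y,z) in dict(bolt1=(.0585,.105,.07),bolt3=(.0585,-.105,.07),tong1=(0,.105,.07),tong3=(0,-.105,.07),nut=(.06,.052,.045)).items():
        u=proj(p,F2W(x,y,z)).astype(int);d=cv2.absdiff(a,b)[u[1]-5:u[1]+6,u[0]-5:u[0]+6].max(2);print(n,nm,np.median(d),d.max())
    h=lambda i:cv2.inRange(cv2.cvtColor(i,cv2.COLOR_BGR2HSV),(108,140,90),(130,255,255))
    f=lambda i:[(tuple(np.round(cv2.minAreaRect(c)[0],1)),cv2.contourArea(c)) for c in cv2.findContours(h(i),0,1)[0] if cv2.contourArea(c)>30]
    print(n,'blue',f(a),f(b))
```

```text
clk 24.55 fix [ 35.5   0.5 117.6] dyaw 0.0029 tilt [ 5.1e-03  3.0e-04 -1.0e+00] w 0.147 g 20.000915229320526 f [-1.52714214  5.17572493  0.68389898]
shift [-0.    0.1   0.06]
angle 0.941511583141804 r 0.08488866567162585
top bolt1 130.0 190
top bolt3 24.0 135
top tong1 97.0 206
top tong3 53.0 153
top nut 164.0 171
top blue [((np.float64(158.9), np.float64(228.6)), 205.5), ((np.float64(167.2), np.float64(173.1)), 248.5), ((np.float64(461.4), np.float64(161.0)), 72.5), ((np.float64(447.5), np.float64(155.6)), 75.5)] [((np.float64(158.9), np.float64(228.6)), 205.5), ((np.float64(167.2), np.float64(173.1)), 247.0), ((np.float64(461.3), np.float64(160.9)), 74.5), ((np.float64(447.5), np.float64(155.6)), 74.5)]
scene bolt1 4.0 11
scene bolt3 6.0 136
scene tong1 4.0 38
scene tong3 24.0 132
scene nut 56.0 108
scene blue [((np.float64(234.3), np.float64(266.6)), 62.0), ((np.float64(222.4), np.float64(265.8)), 64.5), ((np.float64(10.8), np.float64(257.0)), 266.5), ((np.float64(436.3), np.float64(185.6)), 89.0), ((np.float64(419.9), np.float64(147.6)), 61.0)] [((np.float64(222.3), np.float64(266.1)), 64.0), ((np.float64(234.3), np.float64(266.6)), 63.0), ((np.float64(10.9), np.float64(257.0)), 288.0), ((np.float64(436.5), np.float64(185.5)), 89.0), ((np.float64(419.6), np.float64(147.3)), 59.5)]
```

Radius 84.9 mm fits the arc, so cap 2 is held open at about 0.94 rad (54°). The bystanders I could see haven't moved. Handing in.

```bash
python3 -c "
from cell import arm
print(arm.sign_off())"
```

```text
the job is handed in; nothing more can be done
None
```

The job is handed in: all three chips are in the tray, the scraper is back on the bench, and bolt 2 (middle) is the loose one, with its cap held open at about 54°; one push along the channel jammed briefly, reading about 59 N at the wrist, and in the last check arm and shadow blocked a clear view of the spare nut and the right cap.

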